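Roll the edge strip home

ROBOT

A 6-joint arm with a two-finger parallel gripper is mounted at the origin on a cart in front of the work surface, level with it; the furniture and walls round the work are solid. World frame = base frame: x ahead of the robot, y to its left, z up, the work surface at z = 0. Lengths are in mm, angles in rad, forces in N, time in s.
With the tool pointing down it reaches from about 325 to 775 mm from the base axis. Payload 9.3 kg.
Tool frame: the origin (TCP) lies at the very end of the fingers, on their centre line; the grasp point (between the pads) lies 19 mm behind it (bot.hold_point_z is the distance from the TCP to the grasp point, in mm); x points along the fingers, y is the direction in which the jaws open and shut, and the axes are right-handed (so a half turn about x gives the same grasp; the last joint's range is limited). The gripper opens to 85 mm and grips with 20 to 120 N. Pads are 22 mm wide; open, the fingers measure 114 mm over their backs; the gripper's body (76 mm by 85 mm) begins 54 mm behind the grasp point. The pads swing forward as they close: fully open they stand 13 mm farther back than shut.
Start: joints at [1.144, 0.259, 0.021, 1.334, 0, 1.418], TCP at [148.717, 529.509, 231.279] pointing down, gripper open.
Joint ranges: [-3.04, 3.04], [-0.91, 1.82], [-1.04, 1.36], [-1.92, 1.95], [-1.52, 1.45], [-3.14, 3.14]. Speed limits (rad/s): [2.22, 2.22, 2.79, 3.14, 3.14, 3.14].

INTERFACE

Orientations are given as a rotation vector (axis times angle).
In Python, from workcell import bot gives the robot as it stands.
- The arm moves only by the tool apply_moves, never from a script. Its argument "commands" is a list that holds one entry, the list of rows, each a list of 7 numbers: the shift along the tool's x, y, z in units of 40 mm (1.0 is 40 mm), then the turn, a rotation vector about the tool's x, y, z in units of 8 degrees (1.0 is 8 degrees), then the opening, from 0 (shut) to 1 (fully open). In form: [[[tx, ty, tz, ax, ay, az, hand], ...]]. A call has 1 to 20 rows; each row is the pose to reach, as a shift and turn from the pose commanded when the call began, along the tool's axes at that moment; what a row does not reach only later rows make up. A row lasts 1/8 s, in which the tool goes at most 62.5 mm and 10.7 degrees, less where a joint would pass 70% of its speed; a pose out of reach is approached as far as the arm can. A call with a gripper value outside its range is refused whole. The fingers move at their own pace and stop on an object; "force" is the grip in N (left out, the last holds). Time passes only in rows, so rows that repeat a pose let the fingers close. It gives the time, the measured TCP pose, the force and the opening at its end, in the units of the state.
- bot.state(): the state, without advancing time (a new reading comes with each control period).
- bot.camera(name): name is "scene" or "top" or "wrist"; returns a dict with "frame" (400x640x3 uint8, red, green, blue), "fx", "fy", "cx", "cy" (pixels), "dist" ([k1, k2, p1, p2, k3] as OpenCV has them; the pictures are not rectified), "cam_to_world" (4x4, takes a point from camera to world coordinates). Camera axes: x right, y up, looking along -z (the intrinsics and any distortion apply to the point x, -y, -z); pixel columns grow to the right and rows downward; lengths in mm; the calibration is good to about 2 mm. A picture is of the moment at which its call begins. There is no depth.
- bot.close_job(): hands the job in, once; it reports no verdict.
The state is a dict: "clock": time; "joint_positions": joint angles; "joint_vel": joint speeds; "tau": joint torques, N m; "tool_pos": TCP position; "eef_rot": TCP orientation; "ft_force": force on the tool from outside, world axes, zero at the start; "wrist_torque": the same for the moment, N m; "width": finger opening in mm.
Only numpy, scipy, OpenCV 4.12 (cv2) and the standard library are available. Lean on these libraries where they do the work, as an engineer would, in place of code of your own. Each camera call takes 0.05 s, during which the arm holds its last target. There are 200 camera calls.

TASK

The aluminium strip along the edge of the small plywood board has worked loose and its seven sections stand proud. Take the red-handled upright hand roller by its handle and roll it along the strip, pressing firmly but not hard, so that every section is seated fully home; press with the roller only and keep the gripper off the board. Then stand the roller back on the table, clear of the board and leaning on its heel as you found it, and leave the other things where they stand.

Things in the scene. Friction and masses are not known exactly. Their poses are not given: they have to be found in the camera images.
- bed: Black rubber base, 270 x 120 x 6 mm, fixed on the table under the plywood board that carries the strip, with all of that board; origin under its centre, z up, x along the strip. The strip's centre line lies at y = -26 mm, from x = -108 to +108 mm; strip 24 mm wide, its seven sections 30 mm long at 31 mm pitch, section_0 centred at x = -93 mm, section_6 at +93 mm.
- tool_grip (a point): Centre of the hand roller's red grip block, 46 mm long (x) x 26 mm wide (y) x 46 mm high (z), flat-sided. x points forward (away from the heel), y is parallel to the axle, z up through the block. As found, the tool leans back on its heel bar by about 0.28 rad, this point about 73 mm above the table. A 4 mm steel plate 58 mm wide lies 23 to 27 mm below this point.
- roller_mid (a point): Centre of the tool's black roller, 44 mm in diameter, 44 mm wide, 53 mm straight below tool_grip along the tool's z. It turns freely. Same axes as tool_grip.
- roller_tool: The upright hand roller, 0.3 kg, 98 mm tall, 64 mm wide; origin at the lowest point of its roller when upright, 75 mm below tool_grip along z; same axes. Its rubber heel bar, 52 mm wide, is 44 mm behind the axle, its underside 12 mm above the roller's when the tool is upright.
- wheel (a joint): Turn of the black roller on its axle, rad, 0 at the start.
- section_0 (a joint): How far strip section 0 has been pressed in, m: 0 stands 5 mm proud, 0.005 is fully home. It slides down at about 7 N, stays where it is left and stops dead when home. The board (250 x 100 mm) stands on levelling feet: the strip's top, at its middle, when home, is 40 to 50 mm above the table, and it may slope by up to 0.03 rad lengthwise; the base's pose does not tell which, so it must be felt or seen.
- section_6 (a joint): How far strip section 6 has been pressed in, m: 0 stands 5 mm proud, 0.005 is fully home. It slides down at about 7 N, stays where it is left and stops dead when home. Under load the whole board sinks 1 mm for each 10 N and comes back; over 28 N on it spoils it. Sections start 4 to 5 mm proud.
- ink_tin: Bystander: closed red ink tin, 68 mm across, 51 mm tall, origin at the centre of its underside.
- baren: Bystander: round wooden rubbing disc with a knob, 108 mm across, 48 mm tall, origin at the centre of its underside.
- paste_pot: Bystander: pot with a red lid, 58 mm across, 50 mm tall, origin at the centre of its underside.
- section_1 (a joint): How far strip section 1 has been pressed in, m: 0 stands 5 mm proud, 0.005 is fully home. It slides down at about 7 N, stays where it is left and stops dead when home.
- section_2 (a joint): How far strip section 2 has been pressed in, m: 0 stands 5 mm proud, 0.005 is fully home. It slides down at about 7 N, stays where it is left and stops dead when home.
- section_3 (a joint): How far strip section 3 has been pressed in, m: 0 stands 5 mm proud, 0.005 is fully home. It slides down at about 7 N, stays where it is left and stops dead when home.
- section_4 (a joint): How far strip section 4 has been pressed in, m: 0 stands 5 mm proud, 0.005 is fully home. It slides down at about 7 N, stays where it is left and stops dead when home.
- section_5 (a joint): How far strip section 5 has been pressed in, m: 0 stands 5 mm proud, 0.005 is fully home. It slides down at about 7 N, stays where it is left and stops dead when home.
Not all that is in view belongs to the job. What is shaped like the roller_tool but green or pink is not meant.

How it is judged (in metres and radians):
On the way, in this order (a step that is already met when the one before it is completed fails the run):
1. the hand roller is picked up (height (world z) of roller_mid above 0.045 m), for 0.2 s.
2. the roller rolls over the middle of the strip under pressure (contact force between roller_tool and bed above 4 N and x of roller_mid in the frame of bed between -0.05 and 0.05 m and y of roller_mid in the frame of bed below 0 m and (velocity of joint wheel above 0.25 rad/s or velocity of joint wheel below -0.25 rad/s)), for 0.1 s.
3. all seven sections are home (value of joint each of section_0, section_1, section_2, section_3, section_4, section_5, section_6 above 0.0035 m), for 0.1 s.
At the end, for the whole second after the job is handed in: All seven sections are home to within 1.5 mm (joint above 0.0035); the hand roller stands on the table (roller centre below 30 mm, tilted under 0.45 rad), let go, at rest and not touching the board (all of step 3 and height (world z) of roller_mid below 0.03 m and angle between tool_grip's own z axis and vertical below 0.45 rad and contact force between roller_tool and bed below 0.1 N and contact force between roller_tool and the fingers below 0.1 N and linear speed of roller_tool below 0.02 m/s).
It fails at once if the board is pressed with over 28 N (contact force between anything else and bed above 28 N).
It fails at once if the gripper or arm presses on the board or strip (contact force between the arm and bed above 1 N).
It fails at once if the red ink tin is moved by more than 30 mm (distance of ink_tin from where it was at the start of the episode above 0.03 m).
It fails at once if the wooden rubbing disc is moved by more than 30 mm (distance of baren from where it was at the start of the episode above 0.03 m).
It fails at once if the paste pot is moved by more than 30 mm (distance of paste_pot from where it was at the start of the episode above 0.03 m).
It also fails if it takes over 72 s, if anything falls off the work surface, if the arm or the gripper's body presses on something with over 40 N, if the wrist force passes 120 N, or if a joint passes its speed limit or range.

## Working session

There is one attempt and no reset: what is moved stays moved. The work goes in short steps, Python scripts to look and compute and a tool call to move; the robot and the scene stay as the last step left them, time stands still between calls to the robot, and variables do not carry over. Pictures are saved under pics/ and viewed, about 8 in all and at most 12, crops included, and the job is handed in when it is done.

Besides the shell and the picture viewer there is one more tool, called after ">>>" as name(argument=value, ...), one argument or row to a line, values as JSON. apply_moves: Moves the arm, as the interface text tells. Its arguments: {"type":"object","properties":{"commands":{"type":"array"},"force":{"type":"number"}},"required":["commands"]}

```bash
mkdir -p pics; cat > h.py <<'E'
import numpy as np, cv2
from workcell import bot
def save(name,fn):
    c=bot.camera(name); cv2.imwrite('pics/'+fn+'.png',c['frame'][:,:,::-1]); np.savez('pics/'+fn+'.npz',K=[c['fx'],c['fy'],c['cx'],c['cy']],d=c['dist'],T=c['cam_to_world']); return c
def load(fn):
    z=np.load('pics/'+fn+'.npz'); fx,fy,cx,cy=z['K']; return np.array([[fx,0,cx],[0,fy,cy],[0,0,1]]),z['d'],z['T']
def ray(fn,uv):
    K,d,T=load(fn); p=cv2.undistortPoints(np.array(uv,float).reshape(-1,1,2),K,d)[:,0]
    D=np.c_[p[:,0],-p[:,1],-np.ones(len(p))]@T[:3,:3].T; return T[:3,3],D
def at_z(fn,uv,z):
    o,D=ray(fn,uv); return o+D*((np.array(z,float)-o[2])/D[:,2])[:,None]
def proj(fn,P):
    K,d,T=load(fn); q=(np.atleast_2d(P)-T[:3,3])@T[:3,:3]; q=q*[1,-1,-1]
    return cv2.projectPoints(q,np.zeros(3),np.zeros(3),K,d)[0][:,0]
E
python3 - <<'E'
from h import *
for n in ['top','scene']:
    c=save(n,n+'0'); print(n,c['fx'],c['cx'],c['dist'],c['cam_to_world'].round(2).tolist())
print(bot.state())
E
```

```text
top 478.57357925914016 319.8622753833785 [-0.01555569  0.          0.          0.          0.        ] [[0.02, 1.0, -0.09, 360.97], [-1.0, 0.02, 0.01, -265.02], [0.01, 0.09, 1.0, 1356.3], [0.0, 0.0, 0.0, 1.0]]
scene 493.6144338315413 318.09398251364144 [-0.05623645  0.          0.          0.          0.        ] [[0.59, 0.53, -0.61, -233.19], [-0.81, 0.4, -0.43, -779.31], [0.01, 0.74, 0.67, 855.88], [0.0, 0.0, 0.0, 1.0]]
{'clock': 0.1, 'joint_positions': array([ 1.14437292e+00,  2.59131773e-01,  2.08589366e-02,  1.33366440e+00,
       -1.32972648e-05,  1.41823332e+00]), 'joint_vel': array([ 0.00109772, -0.001856  ,  0.00210827,  0.00105377,  0.00093466,
       -0.00043542]), 'tau': array([ 3.32002732e-03, -5.56697595e+01,  3.45069730e+01,  1.16435322e-02,
       -1.53754759e-04,  1.09754356e-05]), 'tool_pos': array([148.64054101, 529.29624093, 230.73722208]), 'eef_rot': array([ 0.21411321,  1.56039859, -0.21584123]), 'ft_force': array([-0.26304213, -0.58443549, -0.26315577]), 'wrist_torque': array([-0.03465242, -0.02434072,  0.03531626]), 'width': 85.2623331507766}
```

View pics/top0.png

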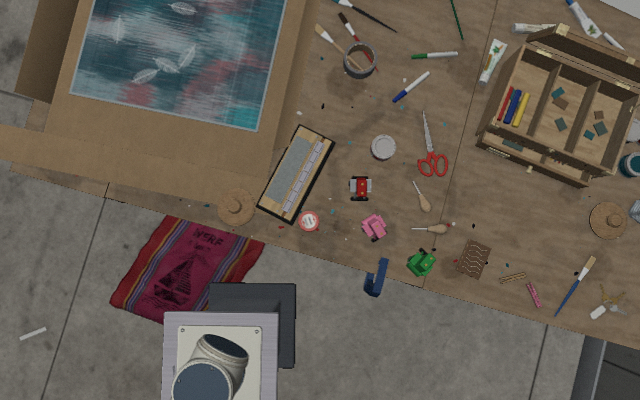

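View pics/scene0.png

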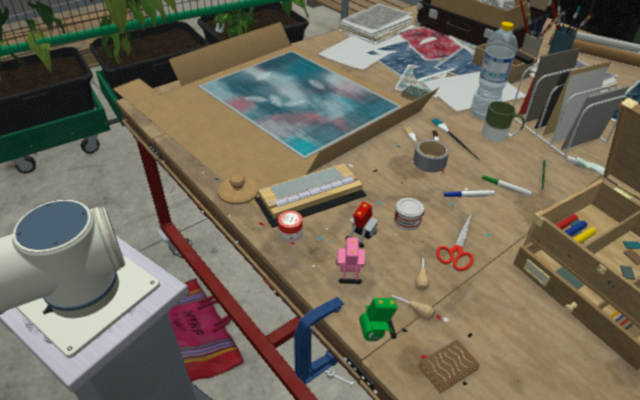

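```bash
python3 - <<'E'
from h import *
def crop(fn,x0,y0,w,h,s,o):
    a=cv2.imread(f'pics/{fn}.png')[y0:y0+h,x0:x0+w]; a=cv2.resize(a,None,fx=s,fy=s,interpolation=cv2.INTER_CUBIC)
    for i in range(0,w,10): cv2.putText(a,str(x0+i),(i*s,8),0,.3,(0,255,255)); cv2.line(a,(i*s,10),(i*s,14),(0,255,255))
    for i in range(0,h,10): cv2.putText(a,str(y0+i),(0,i*s+4),0,.3,(0,255,255))
    cv2.imwrite(f'pics/{o}.png',a)
crop('top0',250,120,133,100,6,'t0c'); crop('scene0',250,155,133,100,6,'s0c')
E
```

```text
(no output)
```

View pics/t0c.png

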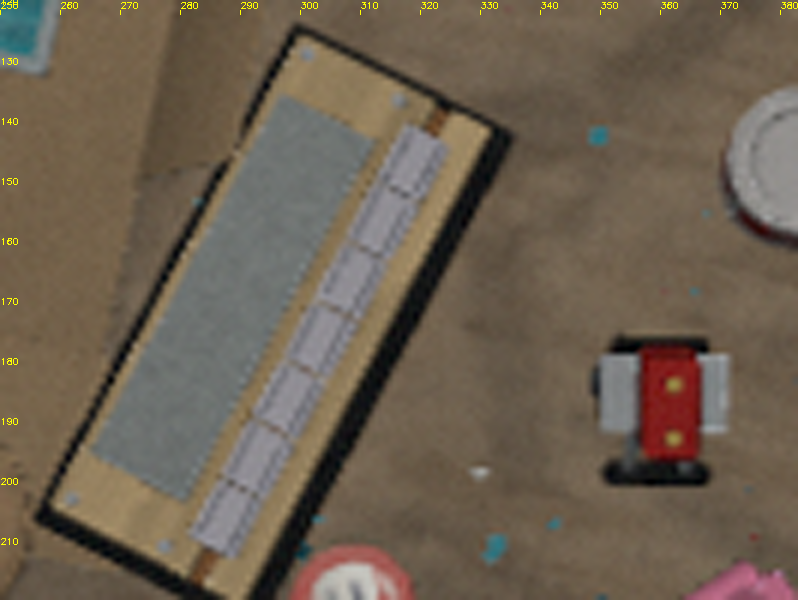

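View pics/s0c.png

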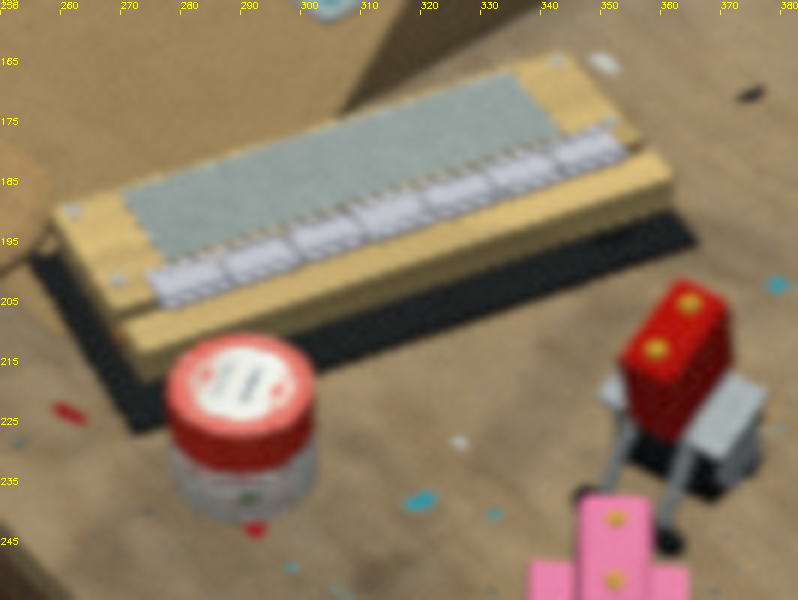

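```bash
cat >> h.py <<'E'
def tri(views):
    A=np.zeros((3,3));b=np.zeros(3);R=[]
    for fn,uv in views:
        o,D=ray(fn,[uv]); D=D[0]/np.linalg.norm(D[0]); M=np.eye(3)-np.outer(D,D); A+=M;b+=M@o;R.append((M,o))
    P=np.linalg.solve(A,b); return P,[round(float(np.linalg.norm(M@(P-o))),1) for M,o in R]
E
python3 - <<'E'
from h import *
g=lambda x,y:(250+x/6-.4,120+y/6-.4); s=lambda x,y:(250+x/6-.4,155+y/6-.4)
for n,a,b in [('scrF',(674,385),(690,303)),('scrB',(674,438),(656,349)),
 ('far in',(408,122),(608,128)),('far out',(446,148),(628,152)),('near in',(190,535),(150,272)),('near out',(232,558),(170,308)),
 ('board far right',(492,122),(672,178)),('board near left',(50,500),(58,212))]:
    P,r=tri([('top0',g(*a)),('scene0',s(*b))]); print(n,P.round(1),r)
print('bed corners',at_z('top0',[g(300,27),g(512,135),g(40,515)],6).round(1).tolist())
print('heel',at_z('top0',[g(603,472),g(708,472)],6).round(1).tolist())
print('plate',at_z('top0',[g(600,355),g(728,355),g(600,432),g(728,430)],[54,54,45,45]).round(1).tolist())
print('tin',at_z('top0',[(309.5,220.5)],51),'pot',at_z('top0',[(383,147)],50))
E
```

```text
scrF [ 504.4 -381.7  100.2] [1.0, 1.0]
scrB [ 481.4 -382.2   93.8] [1.3, 1.3]
far in [ 631.7 -263.2   45.3] [0.3, 0.3]
far out [ 619.2 -281.2   48.8] [0.0, 0.0]
near in [ 438.4 -166.5   46.4] [0.5, 0.5]
near out [ 428.2 -185.7   44.5] [0.6, 0.6]
board far right [ 632.5 -300.    35.4] [3.3, 3.3]
board near left [ 454.4 -100.8   33.7] [0.3, 0.3]
bed corners [[685.2, -211.1, 6.0], [634.5, -313.1, 6.0], [449.4, -93.1, 6.0]]
heel [[474.0, -358.1, 6.0], [474.7, -407.7, 6.0]]
plate [[523.6, -352.9, 54.0], [524.5, -411.4, 54.0], [489.1, -353.9, 45.0], [491.0, -412.7, 45.0]]
tin [[ 407.63378738 -244.90603227   51.        ]] pot [[ 614.09851894 -444.80502927   50.        ]]
```

```bash
cat >> h.py <<'E'
from scipy.spatial.transform import Rotation as Ro
U=np.array([np.cos(-.4638),np.sin(-.4638),0]);N=np.array([-U[1],U[0],0])
MID=np.array([529.4,-224.1,0])   # strip middle
def pose():
    s=bot.state(); return s['tool_pos'],Ro.from_rotvec(s['eef_rot']).as_matrix()
def R_grip(yaw,lean,flip=1):  # tool(roller) frame -> gripper frame: x=-z_tool, y=flip*y_tool
    T=Ro.from_euler('ZY',[yaw,-lean]).as_matrix(); x=-T[:,2]; y=flip*T[:,1]; return np.c_[x,y,np.cross(x,y)],T
def row(p,R,h=None):
    p0,R0=pose(); t=R0.T@(p-p0)/40; a=Ro.from_matrix(R0.T@R).as_rotvec()/np.radians(8)
    print(np.r_[t,a].round(3).tolist(), 'dist',np.linalg.norm(p-p0).round(1),'ang',np.degrees(np.linalg.norm(a)*np.radians(8)).round(1))
E
python3 - <<'E'
from h import *
p,R=pose(); print(R.round(3).tolist())
for f in (1,-1):
    Rg,T=R_grip(.015,.28,f); G=np.array([499.5,-382.6,73])
    row(np.array([480,100,240]),Rg); row(G+T[:,2]*(-15+120),Rg); print((G+T[:,2]*105).round(1))
E
```

```text
[[-0.0, 0.27, 0.963], [-0.001, 0.963, -0.27], [-1.0, -0.001, -0.0]]
[-0.224, -8.092, 10.878, -2.054, -1.994, 0.297] dist 542.4 ang 23.0
[1.441, -19.781, 13.915, -2.054, -1.994, 0.297] dist 969.1 ang 23.0
[ 470.5 -383.   173.9]
[-0.224, -8.092, 10.878, 20.248, 0.426, 2.857] dist 542.4 ang 163.6
[1.441, -19.781, 13.915, 20.248, 0.426, 2.857] dist 969.1 ang 163.6
[ 470.5 -383.   173.9]
```

>>> apply_moves(
  commands=[
    [[-0.22, -8.1, 10.9, -1, -1, 0.15, 1], [-0.22, -8.1, 10.9, -2.05, -2, 0.3, 1], [-0.22, -8.1, 10.9, -2.05, -2, 0.3, 1], [-0.22, -8.1, 10.9, -2.05, -2, 0.3, 1], [-0.22, -8.1, 10.9, -2.05, -2, 0.3, 1], [-0.22, -8.1, 10.9, -2.05, -2, 0.3, 1], [-0.22, -8.1, 10.9, -2.05, -2, 0.3, 1], [-0.22, -8.1, 10.9, -2.05, -2, 0.3, 1], [-0.22, -8.1, 10.9, -2.05, -2, 0.3, 1], [1.44, -19.78, 13.9, -2.05, -2, 0.3, 1], [1.44, -19.78, 13.9, -2.05, -2, 0.3, 1], [1.44, -19.78, 13.9, -2.05, -2, 0.3, 1], [1.44, -19.78, 13.9, -2.05, -2, 0.3, 1], [1.44, -19.78, 13.9, -2.05, -2, 0.3, 1], [1.44, -19.78, 13.9, -2.05, -2, 0.3, 1], [1.44, -19.78, 13.9, -2.05, -2, 0.3, 1], [1.44, -19.78, 13.9, -2.05, -2, 0.3, 1], [1.44, -19.78, 13.9, -2.05, -2, 0.3, 1], [1.44, -19.78, 13.9, -2.05, -2, 0.3, 1], [1.44, -19.78, 13.9, -2.05, -2, 0.3, 1]],
  ],
  force=70,
)

```text
clock: 2.6
tool_pos: [470.2, -381.4, 174.0]
eef_rot: [-0.009, 1.289, 0.014]
ft_force: [0.7, -0.4, 0.1]
width: 85.3
```

```bash
python3 - <<'E'
from h import *
s=bot.state(); print(s['clock'],s['tool_pos'],s['joint_positions'].round(2),s['ft_force'])
save('wrist','w1')
Rg,T=R_grip(.015,.28); G=np.array([499.5,-382.6,73])
row(G-T[:,2]*15,Rg)
print(proj('w1',[G,G+T@[23,13,23],G+T@[23,-13,23],G+T@[-23,13,23],G+T@[-23,-13,23],G+T@[0,32,-25],G+T@[0,-32,-25]]).round(0).tolist())
E
```

```text
2.6 [ 470.21313425 -381.36645742  174.00009765] [-0.93  0.25 -0.17  0.98  0.23 -0.93] [ 0.67883286 -0.38247933  0.09233705]
[3.007, -0.045, -0.004, 0.004, 0.012, -0.009] dist 120.3 ang 0.1
[[323.0, 201.0], [338.0, 234.0], [308.0, 234.0], [339.0, 181.0], [307.0, 181.0], [356.0, 193.0], [290.0, 193.0]]
```

View pics/w1.png

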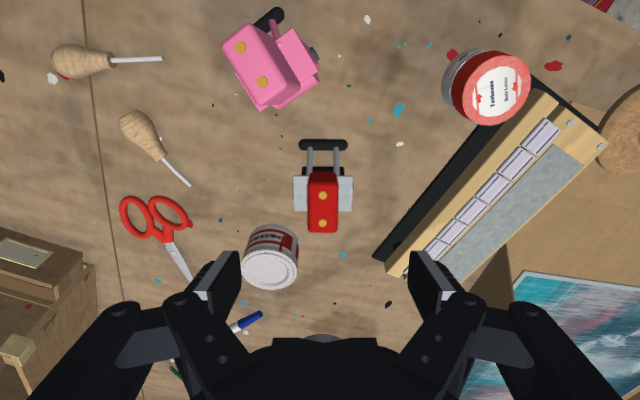

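>>> apply_moves(
  commands=[
    [[1, -0.04, 0, 0, 0, 0, 1], [2, -0.04, 0, 0, 0, 0, 1], [2.6, -0.04, 0, 0, 0, 0, 1], [3, -0.04, 0, 0, 0, 0, 1], [3, -0.04, 0, 0, 0, 0, 1], [3, -0.04, 0, 0, 0, 0, 0.4], [3, -0.04, 0, 0, 0, 0, 0], [3, -0.04, 0, 0, 0, 0, 0], [3, -0.04, 0, 0, 0, 0, 0], [3, -0.04, 0, 0, 0, 0, 0], [3, -0.04, 0, 0, 0, 0, 0], [3, -0.04, 0, 0, 0, 0, 0], [3, -0.04, 0, 0, 0, 0, 0]],
  ],
  force=70,
)

```text
clock: 4.28
tool_pos: [503.6, -383.9, 59.0]
eef_rot: [-0.009, 1.289, 0.013]
ft_force: [-1.5, -0.2, 5.3]
width: 25.1
```

```bash
python3 - <<'E'
from h import *
s=bot.state(); print(s['clock'],s['tool_pos'],s['ft_force'],s['wrist_torque'],s['width'])
Rg,T=R_grip(.015,.28); p,R=pose()
row(p+[0,0,90],Rg)
# hover over section 0, upright
Rb,_=R_grip(-.4638,0)
P0=MID-93*U; P0[2]=47+60+50; print(P0)
row(P0,Rb); c=np.array([480,-300,190.]); row(c,Rb)
E
```

```text
4.275 [ 503.57638956 -383.875253     59.00776578] [-1.50924543 -0.18533412  5.2662436 ] [-0.05659249  0.37459738  0.05134319] 25.130280279676292
[-2.161, 0.001, 0.626, -0.005, 0.015, -0.002] dist 90.0 ang 0.1
[ 446.22461028 -182.49645995  157.        ]
[-2.73, 5.056, -0.626, 3.402, 1.981, -0.486] dist 231.2 ang 31.7
[-3.3, 2.106, 0.374, 3.402, 1.981, -0.486] dist 157.3 ang 31.7
```

>>> apply_moves(
  commands=[
    [[-0.72, 0, 0.21, 0, 0, 0, 0], [-1.44, 0, 0.42, 0, 0, 0, 0], [-2.16, 0, 0.63, 0, 0, 0, 0], [-2.7, 0, 0.63, 0, 0, 0, 0], [-2.7, 0, 0.63, 0, 0, 0, 0]],
  ],
)

```text
clock: 4.9
tool_pos: [497.7, -384.1, 170.1]
eef_rot: [-0.009, 1.288, 0.012]
ft_force: [-0.1, 0.1, -2.9]
width: 24.8
```

```bash
python3 - <<'E'
from h import *
s=bot.state(); print(s['clock'],s['tool_pos'],s['ft_force'],s['wrist_torque'],s['width'])
Rb,_=R_grip(-.4638,0)
row(MID-93*U+[0,0,160],Rb)
E
```

```text
4.9 [ 497.70882258 -384.10476498  170.07275625] [-0.12108483  0.09069939 -2.93090041] [-0.03716212  0.3975813   0.00412978] 24.82298328733025
[-0.097, 5.058, -1.237, 3.401, 1.984, -0.483] dist 208.3 ang 31.7
```

>>> apply_moves(
  commands=[
    [[-0.1, 1.2, -0.3, 0.85, 0.5, -0.12, 0], [-0.1, 2.5, -0.6, 1.7, 1, -0.24, 0], [-0.1, 3.8, -0.9, 2.5, 1.5, -0.36, 0], [-0.1, 5.06, -1.24, 3.4, 1.98, -0.48, 0], [-0.1, 5.06, -1.24, 3.4, 1.98, -0.48, 0], [-0.1, 5.06, -1.24, 3.4, 1.98, -0.48, 0], [-0.1, 5.06, -1.24, 3.4, 1.98, -0.48, 0]],
  ],
)

```text
clock: 5.78
tool_pos: [446.0, -182.8, 159.0]
eef_rot: [0.365, 1.541, -0.362]
ft_force: [-0.6, -0.1, -3.1]
width: 25.2
```

```bash
python3 - <<'E'
from h import *
s=bot.state(); print(s['clock'],s['tool_pos'],s['ft_force'],s['wrist_torque'],s['width'])
Rb,_=R_grip(-.4638,0)
row(MID-93*U+[0,0,115],Rb)
a=save('scene','s2'); b=save('wrist','w2')
x=cv2.imread('pics/s2.png')[130:250,220:380]; y=cv2.imread('pics/w2.png')
x=cv2.resize(x,(800,600),interpolation=cv2.INTER_CUBIC)
cv2.imwrite('pics/s2c.png',x)
E
```

```text
5.775 [ 445.95838914 -182.79397277  158.983525  ] [-0.63352718 -0.07076256 -3.12994577] [ 0.01113644  0.03583217 -0.05075206] 25.217428760885017
[1.1, 0.008, 0.004, -0.0, -0.009, -0.01] dist 44.0 ang 0.1
```

View pics/s2c.png

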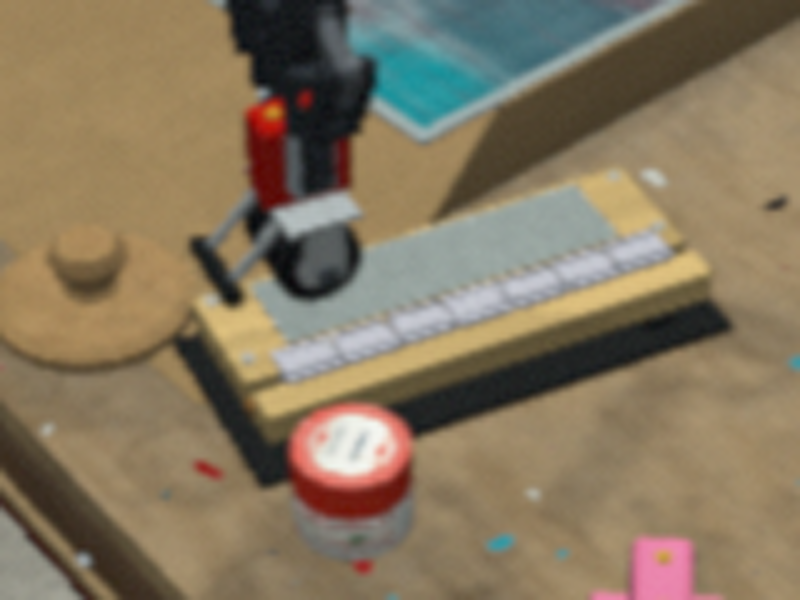

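View pics/w2.png

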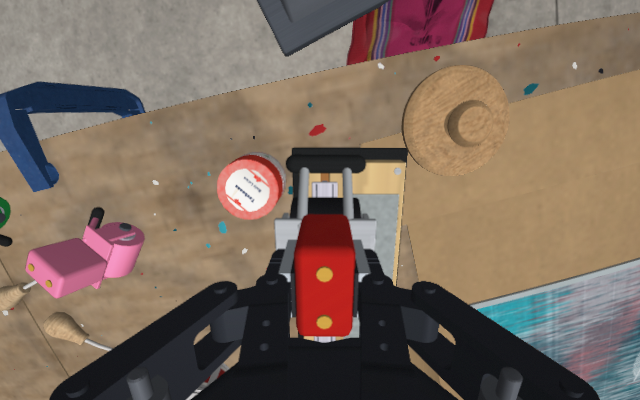

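>>> apply_moves(
  commands=[
    [[0.5, 0, 0, 0, 0, 0, 0], [1, 0, 0, 0, 0, 0, 0], [1.15, 0, 0, 0, 0, 0, 0], [1.15, 0, 0, 0, 0, 0, 0]],
  ],
)

```text
clock: 6.38
tool_pos: [445.9, -182.3, 113.5]
eef_rot: [0.365, 1.541, -0.363]
ft_force: [-1.1, 0.3, -2.6]
width: 24.9
```

>>> apply_moves(
  commands=[
    [[0.05, 0, 0, 0, 0, 0, 0], [0.075, 0, 0, 0, 0, 0, 0], [0.075, 0, 0, 0, 0, 0, 0]],
  ],
)

```text
clock: 6.75
tool_pos: [446.0, -182.0, 110.7]
eef_rot: [0.364, 1.54, -0.362]
ft_force: [-0.6, -0.1, -2.5]
width: 25.0
```

>>> apply_moves(
  commands=[
    [[0.05, 0, 0, 0, 0, 0, 0], [0.05, 0, 0, 0, 0, 0, 0]],
  ],
)

```text
clock: 7.0
tool_pos: [445.8, -181.9, 108.4]
eef_rot: [0.365, 1.541, -0.362]
ft_force: [0.4, -0.3, -1.8]
width: 25.3
```

>>> apply_moves(
  commands=[
    [[0.05, 0, 0, 0, 0, 0, 0], [0.05, 0, 0, 0, 0, 0, 0]],
  ],
)

```text
clock: 7.25
tool_pos: [446.0, -182.0, 106.5]
eef_rot: [0.365, 1.541, -0.362]
ft_force: [-0.0, 0.1, -2.2]
width: 24.9
```

>>> apply_moves(
  commands=[
    [[0.025, 0, 0, 0, 0, 0, 0], [0.025, 0, 0, 0, 0, 0, 0]],
  ],
)

```text
clock: 7.5
tool_pos: [446.2, -182.1, 105.9]
eef_rot: [0.364, 1.54, -0.362]
ft_force: [1.2, 0.8, 3.2]
width: 25.4
```

>>> apply_moves(
  commands=[
    [[0.025, 0, 0, 0, 0, 0, 0], [0.025, 0, 0, 0, 0, 0, 0]],
  ],
)

```text
clock: 7.75
tool_pos: [446.1, -182.1, 104.7]
eef_rot: [0.364, 1.54, -0.362]
ft_force: [0.4, -0.1, 3.5]
width: 25.2
```

>>> apply_moves(
  commands=[
    [[0.025, 0, 0, 0, 0, 0, 0], [0.05, 0, 0, 0, 0, 0, 0], [0.05, 0, 0, 0, 0, 0, 0]],
  ],
)

```text
clock: 8.12
tool_pos: [445.9, -181.9, 102.4]
eef_rot: [0.365, 1.541, -0.362]
ft_force: [1.1, -0.3, 4.2]
width: 25.5
```

>>> apply_moves(
  commands=[
    [[0.025, 0, 0, 0, 0, 0, 0], [0.025, 0, 0, 0, 0, 0, 0]],
  ],
)

```text
clock: 8.38
tool_pos: [445.9, -182.0, 101.5]
eef_rot: [0.365, 1.541, -0.362]
ft_force: [-0.6, 0.5, 4.4]
width: 25.0
```

```bash
python3 - <<'E'
from h import *
for i in range(3):
    s=bot.state(); print(s['clock'],s['tool_pos'],s['ft_force'])
E
```

```text
8.375 [ 445.91925229 -181.99051078  101.47109104] [-0.55425473  0.51954587  4.40825299]
8.375 [ 445.91925229 -181.99051078  101.47109104] [-0.55425473  0.51954587  4.40825299]
8.375 [ 445.91925229 -181.99051078  101.47109104] [-0.55425473  0.51954587  4.40825299]
```

>>> apply_moves(
  commands=[
    [[0.02, 0, 0, 0, 0, 0, 0], [0.02, 0, 0, 0, 0, 0, 0]],
  ],
)

```text
clock: 8.62
tool_pos: [446.2, -182.1, 101.0]
eef_rot: [0.364, 1.54, -0.362]
ft_force: [-0.1, 1.8, 8.1]
width: 25.1
```

>>> apply_moves(
  commands=[
    [[0.01, 0, 0, 0, 0, 0, 0], [0.01, 0, 0, 0, 0, 0, 0]],
  ],
)

```text
clock: 8.88
tool_pos: [446.3, -182.2, 100.8]
eef_rot: [0.364, 1.54, -0.362]
ft_force: [0.0, 0.3, 9.1]
width: 25.1
```

>>> apply_moves(
  commands=[
    [[0, 0, 0.1, 0, 0, 0, 0], [0, 0, 0.2, 0, 0, 0, 0], [0, 0, 0.3, 0, 0, 0, 0], [0, 0, 0.4, 0, 0, 0, 0], [0, 0, 0.4, 0, 0, 0, 0]],
  ],
)

```text
clock: 9.5
tool_pos: [460.9, -189.6, 100.9]
eef_rot: [0.364, 1.539, -0.363]
ft_force: [0.4, -0.0, 9.2]
width: 25.2
```

>>> apply_moves(
  commands=[
    [[0, 0, 0.1, 0, 0, 0, 0], [0, 0, 0.2, 0, 0, 0, 0], [0, 0, 0.3, 0, 0, 0, 0], [0, 0, 0.375, 0, 0, 0, 0], [0, 0, 0.375, 0, 0, 0, 0]],
  ],
)

```text
clock: 10.12
tool_pos: [474.3, -196.3, 100.9]
eef_rot: [0.364, 1.539, -0.363]
ft_force: [0.4, -0.8, 10.2]
width: 25.0
```

>>> apply_moves(
  commands=[
    [[0, 0, 0.1, 0, 0, 0, 0], [0, 0, 0.2, 0, 0, 0, 0], [0, 0, 0.3, 0, 0, 0, 0], [0, 0, 0.4, 0, 0, 0, 0], [0, 0, 0.5, 0, 0, 0, 0], [0, 0, 0.6, 0, 0, 0, 0], [0, 0, 0.7, 0, 0, 0, 0], [0, 0, 0.775, 0, 0, 0, 0], [0, 0, 0.775, 0, 0, 0, 0]],
  ],
)

```text
clock: 11.25
tool_pos: [502.0, -210.3, 101.0]
eef_rot: [0.364, 1.539, -0.363]
ft_force: [0.9, -0.2, 9.8]
width: 24.9
```

>>> apply_moves(
  commands=[
    [[0, 0, 0.1, 0, 0, 0, 0], [0, 0, 0.2, 0, 0, 0, 0], [0, 0, 0.3, 0, 0, 0, 0], [0, 0, 0.4, 0, 0, 0, 0], [0, 0, 0.5, 0, 0, 0, 0], [0, 0, 0.6, 0, 0, 0, 0], [0, 0, 0.7, 0, 0, 0, 0], [0, 0, 0.775, 0, 0, 0, 0], [0, 0, 0.775, 0, 0, 0, 0]],
  ],
)

```text
clock: 12.38
tool_pos: [529.8, -224.3, 101.1]
eef_rot: [0.364, 1.539, -0.363]
ft_force: [-0.4, -1.9, 10.1]
width: 25.3
```

>>> apply_moves(
  commands=[
    [[0, 0, 0.1, 0, 0, 0, 0], [0, 0, 0.2, 0, 0, 0, 0], [0, 0, 0.3, 0, 0, 0, 0], [0, 0, 0.4, 0, 0, 0, 0], [0, 0, 0.5, 0, 0, 0, 0], [0, 0, 0.6, 0, 0, 0, 0], [0, 0, 0.7, 0, 0, 0, 0], [0, 0, 0.775, 0, 0, 0, 0], [0, 0, 0.775, 0, 0, 0, 0]],
  ],
)

```text
clock: 13.5
tool_pos: [557.5, -238.3, 101.2]
eef_rot: [0.363, 1.539, -0.363]
ft_force: [0.2, -1.1, 9.9]
width: 25.2
```

>>> apply_moves(
  commands=[
    [[0, 0, 0.1, 0, 0, 0, 0], [0, 0, 0.2, 0, 0, 0, 0], [0, 0, 0.3, 0, 0, 0, 0], [0, 0, 0.4, 0, 0, 0, 0], [0, 0, 0.5, 0, 0, 0, 0], [0, 0, 0.6, 0, 0, 0, 0], [0, 0, 0.7, 0, 0, 0, 0], [0, 0, 0.775, 0, 0, 0, 0], [0, 0, 0.775, 0, 0, 0, 0]],
  ],
)

```text
clock: 14.62
tool_pos: [585.2, -252.2, 101.2]
eef_rot: [0.363, 1.539, -0.364]
ft_force: [-0.4, -1.9, 10.3]
width: 25.1
```

>>> apply_moves(
  commands=[
    [[0, 0, 0.1, 0, 0, 0, 0], [0, 0, 0.2, 0, 0, 0, 0], [0, 0, 0.3, 0, 0, 0, 0], [0, 0, 0.4, 0, 0, 0, 0], [0, 0, 0.5, 0, 0, 0, 0], [0, 0, 0.6, 0, 0, 0, 0], [0, 0, 0.7, 0, 0, 0, 0], [0, 0, 0.8, 0, 0, 0, 0], [0, 0, 0.85, 0, 0, 0, 0], [0, 0, 0.85, 0, 0, 0, 0]],
  ],
)

```text
clock: 15.88
tool_pos: [615.6, -267.5, 101.3]
eef_rot: [0.363, 1.539, -0.364]
ft_force: [-0.1, -1.9, 11.0]
width: 25.2
```

>>> apply_moves(
  commands=[
    [[0.005, 0, -0.2, 0, 0, 0, 0], [0.005, 0, -0.4, 0, 0, 0, 0], [0.005, 0, -0.6, 0, 0, 0, 0], [0.005, 0, -0.8, 0, 0, 0, 0], [0.005, 0, -1.0, 0, 0, 0, 0], [0.005, 0, -1.2, 0, 0, 0, 0], [0.005, 0, -1.4, 0, 0, 0, 0], [0.005, 0, -1.6, 0, 0, 0, 0], [0.005, 0, -1.8, 0, 0, 0, 0], [0.005, 0, -2.0, 0, 0, 0, 0], [0.005, 0, -2.2, 0, 0, 0, 0], [0.005, 0, -2.4, 0, 0, 0, 0], [0.005, 0, -2.4, 0, 0, 0, 0]],
  ],
)

```text
clock: 17.5
tool_pos: [529.1, -223.9, 101.0]
eef_rot: [0.364, 1.539, -0.363]
ft_force: [0.2, 0.7, 10.2]
width: 25.4
```

>>> apply_moves(
  commands=[
    [[0.005, 0, -0.2, 0, 0, 0, 0], [0.005, 0, -0.4, 0, 0, 0, 0], [0.005, 0, -0.6, 0, 0, 0, 0], [0.005, 0, -0.8, 0, 0, 0, 0], [0.005, 0, -1.0, 0, 0, 0, 0], [0.005, 0, -1.2, 0, 0, 0, 0], [0.005, 0, -1.4, 0, 0, 0, 0], [0.005, 0, -1.6, 0, 0, 0, 0], [0.005, 0, -1.8, 0, 0, 0, 0], [0.005, 0, -2.0, 0, 0, 0, 0], [0.005, 0, -2.2, 0, 0, 0, 0], [0.005, 0, -2.35, 0, 0, 0, 0], [0.005, 0, -2.35, 0, 0, 0, 0]],
  ],
)

```text
clock: 19.12
tool_pos: [445.2, -181.7, 100.7]
eef_rot: [0.364, 1.539, -0.363]
ft_force: [0.6, 0.7, 9.5]
width: 25.3
```

>>> apply_moves(
  commands=[
    [[-0.3, 0, 0, 0, 0, 0, 0], [-1, 0, 0, 0, 0, 0, 0], [-1.6, 0, 0, 0, 0, 0, 0], [-1.6, 0, 0, 0, 0, 0, 0]],
  ],
)

```text
clock: 19.62
tool_pos: [445.5, -181.9, 165.0]
eef_rot: [0.364, 1.539, -0.363]
ft_force: [0.6, 0.4, -3.7]
width: 25.2
```

```bash
python3 - <<'E'
from h import *
Rg,T=R_grip(.015,.28)
save('scene','s3'); x=cv2.imread('pics/s3.png')[130:250,220:380]; cv2.imwrite('pics/s3c.png',cv2.resize(x,(800,600),interpolation=cv2.INTER_CUBIC))
row(np.array([503.5,-383.9,160.]),Rg); row(np.array([480,-280,165.]),Rg)
E
```

```text
[0.086, -3.87, 3.568, -3.405, -1.971, 0.47] dist 210.6 ang 31.7
[-0.035, -1.808, 1.882, -3.405, -1.971, 0.47] dist 104.4 ang 31.7
```

View pics/s3c.png

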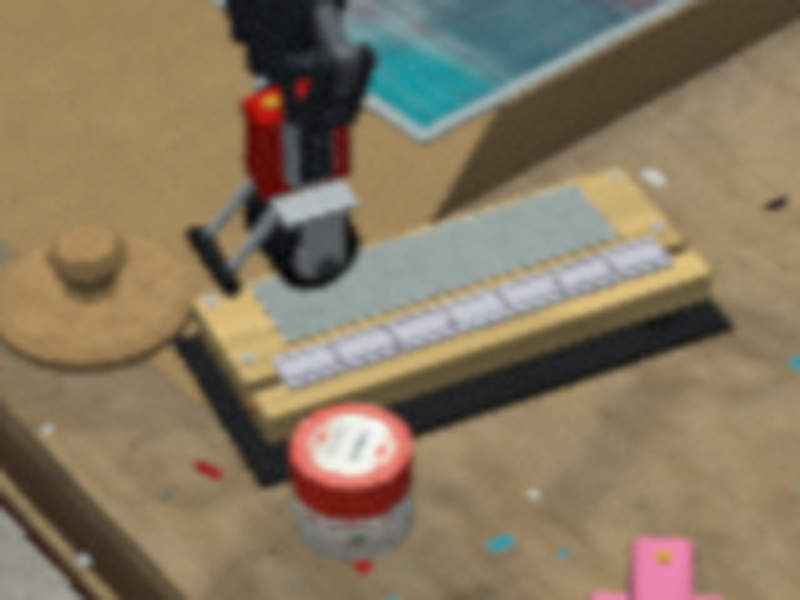

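>>> apply_moves(
  commands=[
    [[-0.04, -1, 0.9, -0.8, -0.5, 0.1, 0], [-0.04, -1.9, 1.8, -1.6, -1, 0.2, 0], [-0.04, -2.9, 2.7, -2.5, -1.5, 0.35, 0], [0.08, -3.87, 3.57, -3.4, -1.97, 0.47, 0], [0.08, -3.87, 3.57, -3.4, -1.97, 0.47, 0], [0.08, -3.87, 3.57, -3.4, -1.97, 0.47, 0], [0.08, -3.87, 3.57, -3.4, -1.97, 0.47, 0]],
  ],
)

```text
clock: 20.55
tool_pos: [503.5, -382.7, 159.9]
eef_rot: [-0.008, 1.292, 0.014]
ft_force: [0.3, -0.5, -1.6]
width: 25.6
```

```bash
python3 - <<'E'
from h import *
Rg,T=R_grip(.015,.28)
row(np.array([503.6,-383.9,62]),Rg)
E
```

```text
[2.353, -0.034, -0.672, -0.004, -0.009, -0.009] dist 97.9 ang 0.1
```

>>> apply_moves(
  commands=[
    [[0.8, -0.03, -0.22, 0, 0, 0, 0], [1.6, -0.03, -0.45, 0, 0, 0, 0], [2.1, -0.03, -0.6, 0, 0, 0, 0], [2.35, -0.03, -0.67, 0, 0, 0, 0], [2.35, -0.03, -0.67, 0, 0, 0, 0]],
  ],
)

```text
clock: 21.18
tool_pos: [504.0, -384.4, 62.5]
eef_rot: [-0.009, 1.291, 0.013]
ft_force: [-0.6, 0.6, -3.3]
width: 25.4
```

>>> apply_moves(
  commands=[
    [[0.024, 0, -0.007, 0, 0, 0, 0], [0.048, 0, -0.014, 0, 0, 0, 0], [0.048, 0, -0.014, 0, 0, 0, 0]],
  ],
)

```text
clock: 21.55
tool_pos: [503.9, -385.2, 61.0]
eef_rot: [-0.009, 1.291, 0.012]
ft_force: [0.5, -0.1, -2.2]
width: 25.5
```

>>> apply_moves(
  commands=[
    [[0.024, 0, -0.007, 0, 0, 0, 0], [0.024, 0, -0.007, 0, 0, 0, 0]],
  ],
)

```text
clock: 21.8
tool_pos: [503.8, -385.1, 59.6]
eef_rot: [-0.009, 1.291, 0.012]
ft_force: [-0.3, 1.1, -2.8]
width: 25.2
```

>>> apply_moves(
  commands=[
    [[0.024, 0, -0.007, 0, 0, 0, 0], [0.024, 0, -0.007, 0, 0, 0, 0]],
  ],
)

```text
clock: 22.05
tool_pos: [504.1, -385.2, 59.1]
eef_rot: [-0.009, 1.29, 0.012]
ft_force: [0.4, 1.1, 1.8]
width: 25.2
```

>>> apply_moves(
  commands=[
    [[0.012, 0, -0.003, 0, 0, 0, 0], [0.012, 0, -0.003, 0, 0, 0, 0.4], [0.012, 0, -0.003, 0, 0, 0, 0.6], [0.012, 0, -0.003, 0, 0, 0, 1], [0.012, 0, -0.003, 0, 0, 0, 1], [0.012, 0, -0.003, 0, 0, 0, 1], [0.012, 0, -0.003, 0, 0, 0, 1], [-0.5, 0, 0, 0, 0, 0, 1], [-1.5, 0, 0, 0, 0, 0, 1], [-3, 0, 0, 0, 0, 0, 1], [-3, 0, 0, 0, 0, 0, 1], [-3, 0, 0, 0, 0, 0, 1], [-3, 0, 0, 0, 0, 0, 1]],
  ],
)

```text
clock: 23.68
tool_pos: [470.4, -385.0, 172.5]
eef_rot: [-0.007, 1.292, 0.014]
ft_force: [-0.2, -0.4, 0.1]
width: 85.2
```

```bash
python3 - <<'E'
from h import *
save('scene','s4'); x=cv2.imread('pics/s4.png')[130:280,220:420]; cv2.imwrite('pics/s4c.png',cv2.resize(x,(800,600),interpolation=cv2.INTER_CUBIC))
s=bot.state(); print(s['clock'],s['tool_pos'],s['width'])
E
```

```text
23.725 [ 470.48522519 -385.0794461   172.47732698] 85.93932683579278
```

View pics/s4c.png

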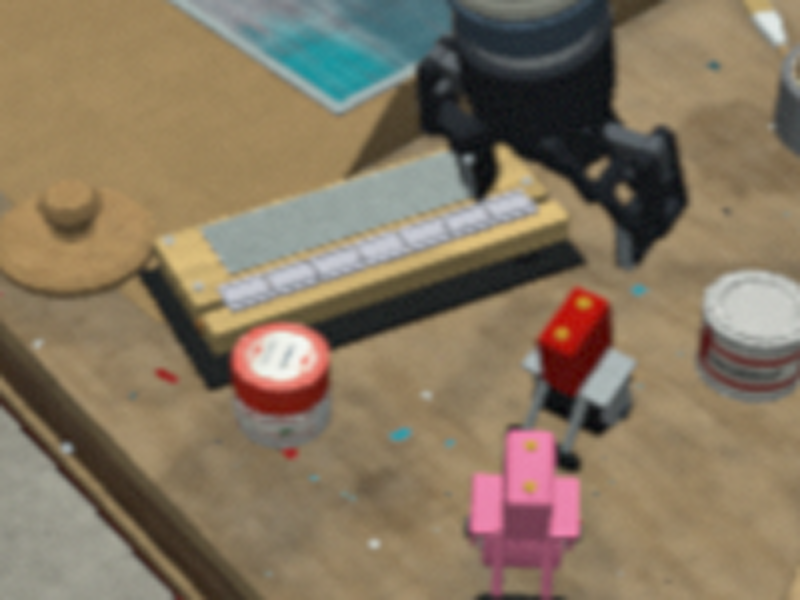

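The roller is standing on its heel where I found it, clear of the board and let go. The strip looks flush, and the other things are where they were. I'm handing the job in.

```bash
python3 -c "
from workcell import bot
print(bot.close_job())"
```

```text
the job is handed in; nothing more can be done
None
```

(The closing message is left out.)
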